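# Tidy the baking things away

### The job

Tidy up after baking: put the little olive pot and every amber spice jar that is out upright inside the wooden box, and hang the small steel cup by its handle on the arm of the cup stand. Once they are in, close the box: push its open lid from behind just past upright, then keep off it so that it swings shut by its own weight. Leave the other kitchen things where they are.

Things in the scene. Friction and masses are not known exactly. Their poses are not given: they have to be found in the camera images.
- box_floor (a point): Centre of the inner floor (5 mm above the worktop) of an open light-wood box, fixed to the worktop. Outside 120 mm (its x) by 190 mm (its y) by 65 mm high; walls 5 mm, so inside 110 by 180 by 60 mm deep. The lid's hinge runs along its +x (far) wall; its -x wall faces the robot.
- lid_hinge (a point): Middle of the lid's hinge line, on the top edge of the box's +x wall, 65 mm up; the hinge line is parallel to the box's y. The oven front stands to the right; wall cabinets, underside 380 mm up, overhang the back of the worktop: square to them is 0.52 rad to the left of +x, and along that direction their knobs are 600 mm from the robot's base axis and the worktop's front edge 375 mm.
- lid (a joint): Lid angle: 0 = shut, 1.57 = upright, 1.86 = leaning back on its stop, as it starts (free edge about 195 mm up). A flat board, hinge to free edge 122 mm, 192 mm wide, 8 mm thick, 0.3 kg. Little friction; soft-close damper (0.06 N m s/rad): past upright it goes over by its own weight and takes some 2 s to shut. Let it fall untouched.
- lid_tab (a point): Outer end of a 50 mm wide tab that sticks out 14 mm at the middle of the lid's free edge, 136 mm from the hinge, on the mid-plane of the board.
- olive_pot_c (a point): Centre of a small olive-green pot with a screw lid, 53 mm high; 50 mm across up to 30 mm, lid 53 mm across above; 0.08 kg; z is its upward axis. May be absent.
- red_jar_c (a point): Centre of a small amber spice jar with a red cap, 41 mm across and 50 mm high, 0.08 kg; z is its upward axis. May be absent.
- yellow_jar_c (a point): Centre of a small amber spice jar with a yellow cap, otherwise the same as the red one. May be absent.
- blue_jar_c (a point): Centre of a small amber spice jar with a blue cap, otherwise the same as the red one. May be absent.
- cup_center (a point): Centre of a small steel measuring cup that stands mouth up, 62 mm across and 66 mm high, open on top, wall 3 mm, 0.12 kg; the loop handle sticks out along its +y, to 68 mm from the cup's axis; z is its upward axis.
- cup_loop (a point): Centre of the cup's handle opening, 46 mm from the cup's axis along its +y and 37 mm above its base. The opening is about 29 mm wide (along y) and 34 mm high, 17 mm up and down from this point; a bar can pass through it along the cup's x. Handle bar 7 mm thick.
- hook_tip (a point): Tip (a 12 mm ball, top 171 mm up) of the arm of the steel cup stand, fixed to the worktop. The stand has a round foot 96 mm across and a post 12 mm thick and 177 mm high; the arm, 8 mm thick, runs from the post along the stand's -x and nearly level, and turns up 6 mm at the tip, 101 mm from the post's axis.
- hook_mid (a point): Middle of the arm of the cup stand, 50 mm from the post's axis, on the arm's centre line about 157 mm up; its x points from the arm's tip towards the post, z up.
- coffee_jar: Glass coffee jar with a green cap, 89 mm across, 137 mm high; not to be moved (origin at its base).
- jam_jar: Red jam jar with a green lid, 62 mm across, 86 mm high; not to be moved (origin at its base).
- drink_can: Green drink can, 66 mm across, 115 mm high; not to be moved (origin at its base).
- lemon: Lemon, 78 x 55 x 56 mm; not to be moved (origin at its underside).
Mind the look-alikes: they are no part of the job. Leave any turquoise look-alike of the part that bears blue_jar_c alone.

How it is judged:
By the outcome, as a careful person would: the job done as asked, in the order asked, and still so for the second after the job is handed in, with the robot touching nothing.
Of olive_pot, red_jar, yellow_jar, blue_jar only 3 to 4 are there at a start; the rules pass over those that are not, and their reading is None.
At some moment in a run one of olive_pot, red_jar, yellow_jar, blue_jar may be knocked a few centimetres aside while the robot is not near it.
It also fails if it takes over 192 s, if anything falls off the work surface, if the arm or the gripper's body presses on something with over 40 N, if the wrist force passes 120 N, or if a joint passes its speed limit or range.

### The arm

A 6-joint arm with a two-finger parallel gripper is mounted at the origin on a cart in front of the work surface, level with it; the furniture and walls round the work are solid. World frame = base frame: x ahead of the robot, y to its left, z up, the work surface at z = 0. Lengths are in m, angles in rad, forces in N, time in s.
With the tool pointing down it reaches from about 0.25 to 0.725 m from the base axis. Payload 4 kg.
Tool frame: the origin (TCP) lies midway between the tips of the shut fingers; the grasp point (between the pads) lies 19 mm behind it (bot.grip_point_offset is the distance from the TCP to the grasp point, in m); z points along the fingers, y is the line along which they close (so a half turn about z gives the same grasp; the last joint's range is limited). The gripper opens to 85 mm and grips with 20 to 120 N. Pads are 22 mm wide; open, the fingers measure 114 mm over their backs; the gripper's body (76 mm by 85 mm) begins 54 mm behind the grasp point. The pads swing forward as they close: fully open they stand 13 mm farther back than shut.
Start: joints at [1.315, 0.241, 0.005, 1.335, 0, 1.571], TCP at [0.127, 0.484, 0.231] pointing down, gripper open.
Joint ranges: [-2.72, 2.72], [-1.05, 1.87], [-1.09, 1.28], [-1.99, 2.15], [-1.42, 1.44], [-3.14, 3.14]. Speed limits (rad/s): [2.79, 2.79, 3.14, 3.14, 3.14, 3.14].

### API

Orientations are given as a unit quaternion [x, y, z, w].
In Python, from workcell import bot gives the robot as it stands.
- The arm moves only by the tool step_arm, never from a script. Its argument "targets" is text: rows parted by semicolons, each of 7 numbers parted by spaces: the opening, from -1 (shut) to 1 (fully open), so that 0 is half open, then the shift along the world's x, y, z normalised to -1 to 1, where 1 is 0.5 m, then the turn, a rotation vector about the world's x, y, z normalised to -1 to 1, where 1 is pi/4 rad. In form: gripper x y z wx wy wz; .... A call has 1 to 10 rows; each row is the pose to reach, as a shift and turn from the pose commanded when the call began; what a row does not reach only later rows make up. A row lasts 1/12 s, in which the tool goes at most 41.7 mm and 7.16 degrees, less where a joint would pass 70% of its speed; a pose out of reach is approached as far as the arm can. A call with a number of a shift or a turn outside -1 to 1 is refused whole. A call with a gripper value outside its range is refused whole. The fingers move at their own pace and stop on an object; the grip force is fixed at half the most. Time passes only in rows, so rows that repeat a pose let the fingers close. It gives the time, the measured TCP pose, the force, the opening and the grip force at its end, in the units of the state.
- bot.get_obs(): the state, without advancing time (a new reading comes with each control period).
- bot.camera(name): name is "scene" or "top"; returns the picture (480x640x3 uint8, red, green, blue); there is no depth.
- bot.camera_info(name): a dict with "vertical_fov" (degrees; the focal length in pixels is half the picture's height over the tangent of half this angle, whatever the lens; pixels are square), "cx", "cy" (the principal point, pixels), "pose" (4x4, takes a point from camera to world coordinates). Camera axes: x right, y up, looking along -z (the intrinsics and any distortion apply to the point x, -y, -z); pixel columns grow to the right and rows downward; lengths in m; the calibration is good to about 2 mm. A picture is of the moment at which its call begins. camera_info takes no time and is no camera call.
- bot.job_done(): hands the job in; it is judged then, once.
The state is a dict: "clock": time; "joint_pos": joint angles; "joint_vel": joint speeds; "tau": joint torques, N m; "eef_pos": TCP position; "tool_rot": TCP orientation; "ft_force": force on the tool from outside, world axes, zero at the start; "ft_torque": the same for the moment, N m; "grip_width": finger opening in m; "grasp_force": force on a finger pad.
Only numpy, scipy, OpenCV 4.12 (cv2) and the standard library are available. Lean on these libraries where they do the work, as an engineer would, in place of code of your own. Each camera call takes 0.05 s, during which the arm holds its last target. There are 200 camera calls.

## Working session

There is one attempt and no reset: what is moved stays moved. The work goes in short steps, Python scripts to look and compute and a tool call to move; the robot and the scene stay as the last step left them, time stands still between calls to the robot, and variables do not carry over. Pictures are saved under pics/ and viewed, at most 14 in all, crops included, and the job is handed in when it is done.

Besides the shell and the picture viewer there is one more tool, called after "Request:" by a JSON object that holds its "api" and its "payload". step_arm: Moves the arm, as the interface text tells. Scaled input: -1 to 1 covers 0.5 m each way for a shift and pi/4 rad each way for a turn. Its arguments: {"type":"object","properties":{"targets":{"type":"string"}},"required":["targets"]}

```bash
mkdir -p pics; ls; python3 - <<'E'
from workcell import bot
import cv2
for n in ("scene","top"):
    im=bot.camera(n); cv2.imwrite(f"pics/{n}0.png",im[:,:,::-1])
    i=bot.camera_info(n); print(n,{k:(v.tolist() if hasattr(v,'tolist') else v) for k,v in i.items()})
print(bot.get_obs())
E
```

```text
pics
scene {'vertical_fov': 51.796017079682564, 'cx': 317.6010650243797, 'cy': 238.83708553660048, 'pose': [[0.8722830982817913, 0.27188650049158486, -0.40644793922759437, 0.1364382936911091], [-0.48878756928016975, 0.5093483713381887, -0.7082732161618973, -0.3171681995880502], [0.014453669745160248, 0.8164814556776988, 0.5771907171510331, 0.6001439168625978], [0.0, 0.0, 0.0, 1.0]]}
top {'vertical_fov': 52.678040630969434, 'cx': 318.12284030406164, 'cy': 237.28262651350403, 'pose': [[0.0083466592775266, 0.9938704454120225, -0.1102355251967933, 0.37529876935114215], [-0.9999612372463351, 0.00798673331594433, -0.0037062239164297552, 0.2621619173941664], [-0.0028030846729288944, 0.11026218675252165, 0.9938985827985007, 1.084002303477488], [0.0, 0.0, 0.0, 1.0]]}
{'clock': 0.1, 'joint_pos': array([1.31503388e+00, 2.41345834e-01, 3.87486669e-03, 1.33517370e+00,
       2.07670549e-05, 1.57080615e+00]), 'joint_vel': array([ 1.77479165e-03, -2.40608393e-03,  2.77205855e-03,  1.74241826e-04,
       -2.38128616e-05,  1.05614341e-03]), 'tau': array([ 5.91209778e-05, -3.73137903e+01,  2.53010541e+01,  1.08832429e-02,
        1.04121733e-05,  2.60455124e-05]), 'eef_pos': array([0.12634699, 0.48320736, 0.23050394]), 'tool_rot': array([ 1.27537781e-01,  9.91833282e-01, -9.15300501e-04, -1.28156446e-04]), 'ft_force': array([1.06741448, 0.53590723, 0.09976599]), 'ft_torque': array([-0.00670918, -0.0281013 , -0.00357437]), 'grasp_force': 0.0, 'grip_width': 0.08543343114161106}
```

View pics/scene0.png

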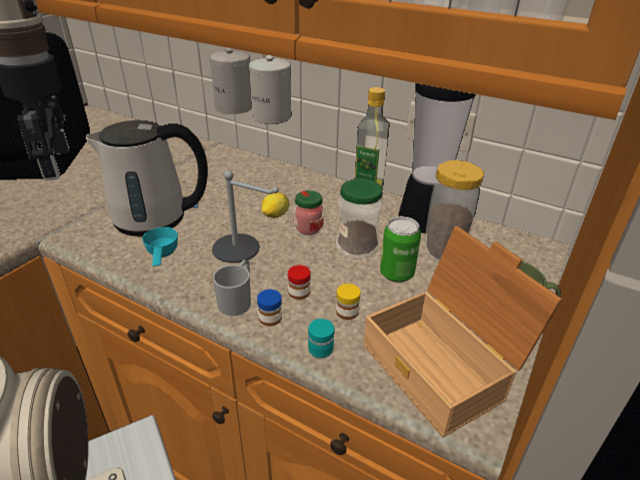

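View pics/top0.png

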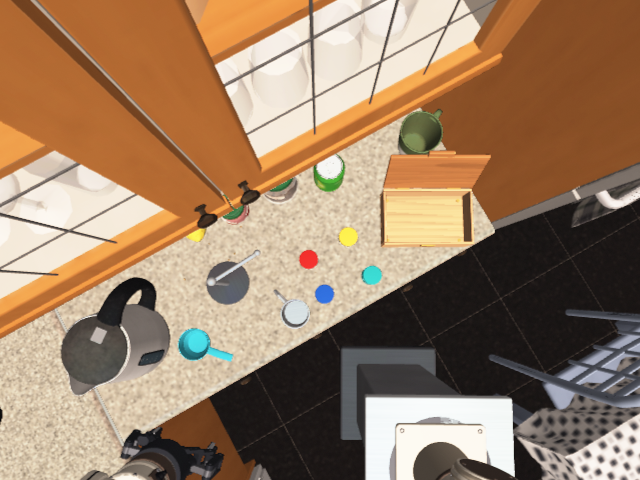

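The scene view shows the box at the right (lid open), red (299,280), blue (269,305) and yellow (348,300) jars, a turquoise decoy (321,337), the steel cup (233,290, handle towards 245,265) and the stand (235,245, arm tip about 275,190). The top view shows the same things: red (308,259), yellow (348,236), blue (324,294), cup (295,313), stand post (211,282), arm end (257,253), box (383-472,188-247). No olive pot is visible, only a green mug at (421,132).

```bash
cat > h.py <<'E'
import numpy as np, cv2
from workcell import bot
def cam(n):
    i=bot.camera_info(n); return 240/np.tan(np.radians(i['vertical_fov'])/2),i['cx'],i['cy'],np.array(i['pose'])
def ray(n,u,v):
    f,cx,cy,T=cam(n); return T[:3,3],T[:3,:3]@np.array([(u-cx)/f,-(v-cy)/f,-1.])
def onz(n,u,v,z):
    o,d=ray(n,u,v); return o+d*(z-o[2])/d[2]
def proj(n,p):
    f,cx,cy,T=cam(n); q=T[:3,:3].T@(np.asarray(p)-T[:3,3]); return cx-f*q[0]/q[2],cy+f*q[1]/q[2]
def tri(a,b):
    (o1,d1),(o2,d2)=ray('scene',*a),ray('top',*b)
    s=np.linalg.lstsq(np.c_[d1,-d2],o2-o1,rcond=None)[0]; p,q=o1+s[0]*d1,o2+s[1]*d2
    return (p+q)/2,np.linalg.norm(p-q)
H={'red':[(0,6),(174,180)],'yellow':[(25,31)],'blue':[(108,120)],'turq':[(84,97)]}
def blobs(im,c,smin=150,vmin=80,amin=30):
    h=cv2.cvtColor(im,cv2.COLOR_RGB2HSV); m=0
    for a,b in H[c]: m=m|cv2.inRange(h,(a,smin,vmin),(b,255,255))
    n,_,st,ce=cv2.connectedComponentsWithStats(m)
    return [(ce[i].round(1).tolist(),st[i].tolist()) for i in range(1,n) if st[i,4]>=amin]
def caps(im=None):
    im=bot.camera('top') if im is None else im
    for c in H:
        for ce,st in blobs(im,c): print(c,ce,st,onz('top',*ce,.05).round(4))
E
python3 - <<'E'
from h import *
import cv2
t=cv2.imread('pics/top0.png');s=cv2.imread('pics/scene0.png')
caps(t[:,:,::-1])
a=cv2.resize(t[170:335,190:320],None,fx=3.6,fy=3.6,interpolation=cv2.INTER_CUBIC) 
b=cv2.resize(s[160:320,205:315],None,fx=3.6,fy=3.6,interpolation=cv2.INTER_CUBIC)
H_=max(a.shape[0],b.shape[0]);c=np.zeros((H_,a.shape[1]+b.shape[1],3),np.uint8);c[:a.shape[0],:a.shape[1]]=a;c[:b.shape[0],a.shape[1]:]=b
c=c[:600,:];print(c.shape,a.shape);cv2.imwrite('pics/c1.png',c[:, :800])
a=cv2.resize(t[100:260,370:510],None,fx=3,fy=3,interpolation=cv2.INTER_CUBIC)
b=cv2.resize(s[215:445,350:570],None,fx=1.7,fy=1.7,interpolation=cv2.INTER_CUBIC)
c=np.zeros((480,420+b.shape[1],3),np.uint8);c[:480,:420]=a;c[:b.shape[0],420:]=b;print(c.shape);cv2.imwrite('pics/c2.png',c[:,:800])
E
```

```text
red [308.2, 258.9] [299, 250, 19, 19, 269] [0.4434 0.2868 0.05  ]
yellow [195.6, 235.2] [187, 229, 16, 12, 115] [0.4924 0.5293 0.05  ]
yellow [347.8, 236.3] [339, 228, 18, 18, 257] [0.4926 0.2023 0.05  ]
blue [324.1, 293.6] [316, 285, 17, 18, 255] [0.37   0.2524 0.05  ]
turq [371.5, 274.7] [362, 266, 19, 18, 261] [0.4108 0.1518 0.05  ]
turq [198.1, 345.4] [179, 329, 53, 32, 903] [0.26   0.5156 0.05  ]
(594, 864, 3) (594, 468, 3)
(480, 794, 3)
```

View pics/c1.png

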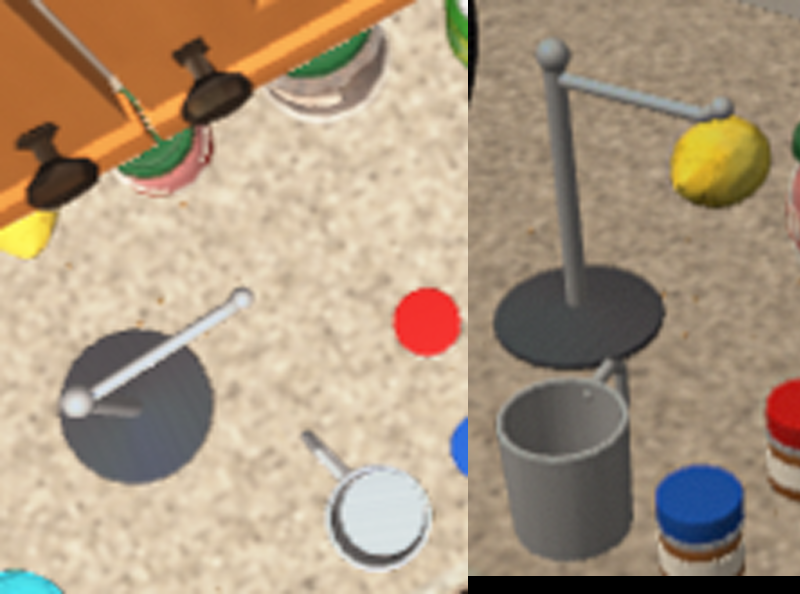

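View pics/c2.png

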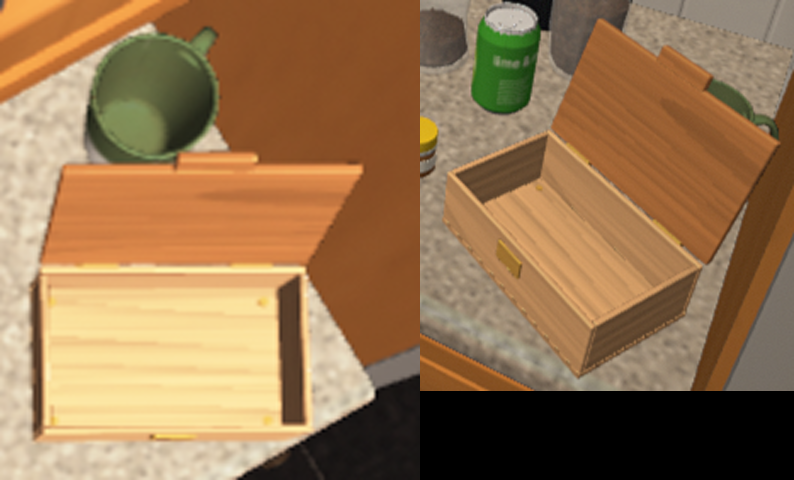

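c1 shows the arm tip in both views (top 257.5,253.1; scene 275,189.2), the post ball (top 211.4,281.9; scene 228.6,174.7), the cup rim centre (top 295.6,313.3) and the handle end (275.3,291.1). c2 shows an empty box with its outer corners at top ≈ (382.7,245.7), (472.7,243.7), (471.7,189.3) and (382.7,189.3). The thing behind the lid is a mug, so there is no olive pot.

```bash
python3 - <<'E'
from h import *
tip,e=tri((275,189.2),(257.5,253.1));post,e2=tri((228.6,174.7),(211.4,281.9));print('tip',tip,e,'post',post,e2)
d=post-tip;print('arm yaw',np.arctan2(d[1],d[0]),np.hypot(*d[:2]))
c=onz('top',295.6,313.3,.066);h=onz('top',275.3,291.1,.058);d=h-c;print('cup',c,h,np.hypot(*d[:2]),np.arctan2(d[1],d[0]))
P=[onz('top',*p,.065) for p in [(382.7,245.7),(472.7,243.7),(471.7,189.3),(382.7,189.3)]]
for p in P: print(p)
print('box',np.mean(P,0))
for n,p in [('cab600',(600,0,.38))]:
  pass
E
```

```text
tip [0.44684358 0.37961969 0.16885135] 0.002381569513324658 post [0.39246801 0.46446735 0.17112344] 0.0037848757815164115
arm yaw 2.1407201185473594 0.10077613322777745
cup [0.32898107 0.31141057 0.066     ] [0.3744448  0.35513655 0.058     ] 0.0630786089271335 0.7659168502724903
[0.47154397 0.12955399 0.065     ]
[ 0.47731662 -0.06029022  0.065     ]
[ 0.59409453 -0.06128269  0.065     ]
[0.59262111 0.12878696 0.065     ]
box [0.53389406 0.03419201 0.065     ]
```

```bash
python3 - <<'E'
from h import *
for z in (.165,):
    a=onz('top',257.5,253.1,z);b=onz('scene',275,189.2,z);print('tip',a,b)
a2=onz('top',211.4,281.9,.177);b2=onz('scene',228.6,174.7,.177);print('post',a2,b2)
t=(a+b)/2;p=(a2+b2)/2;d=p-t;print(np.arctan2(d[1],d[0]),np.hypot(*d[:2]))
d=a2-a;print(np.arctan2(d[1],d[0]),np.hypot(*d[:2]))
E
```

```text
tip [0.44604629 0.38058733 0.165     ] [0.45073391 0.3854007  0.165     ]
post [0.39059662 0.46383455 0.177     ] [0.39064321 0.45291615 0.177     ]
2.224693737257644 0.094972315093701
2.158395643176439 0.10002382645396471
```

Request:
{"api": "step_arm", "payload": {"targets": "0.46 0.584 -0.45 0 0 0 -1;0.46 0.584 -0.45 0 0 0 -1;0.46 0.584 -0.45 0 0 0 -1;0.46 0.584 -0.45 0 0 0 -1;0.46 0.584 -0.45 0 0 0 -1;0.46 0.584 -0.45 0 0 0 -1;0.46 0.584 -0.45 0 0 0 -1;0.46 0.584 -0.45 0 0 0 -1;0.46 0.584 -0.45 0 0 0 -1;0.46 0.584 -0.45 0 0 0 -1"}}

```text
clock: 0.93
eef_pos: [0.4227, 0.2548, 0.2307]
tool_rot: [0.501, 0.866, -0.0, 0.001]
ft_force: [-0.7, 0.1, 0.3]
grip_width: 0.0624
grasp_force: 0.0
```

Request:
{"api": "step_arm", "payload": {"targets": "0.46 0.147 -0.113 -0.2 0 0 -0.67;0.46 0.147 -0.113 -0.2 0 0 -0.67;0.46 0.147 -0.113 -0.2 0 0 -0.67;0.46 0.147 -0.113 -0.2 0 0 -0.67;0.46 0.147 -0.113 -0.2 0 0 -0.67;0.46 0.147 -0.113 -0.2 0 0 -0.67;0.46 0.147 -0.113 -0.2 0 0 -0.67"}}

```text
clock: 1.52
eef_pos: [0.4916, 0.2023, 0.1309]
tool_rot: [0.706, 0.709, -0.0, -0.0]
ft_force: [0.3, -0.1, 0.3]
grip_width: 0.0622
grasp_force: 0.0
```

```bash
python3 - <<'E'
from h import *
caps(); o=bot.get_obs();print(o['eef_pos'],o['tool_rot'],o['joint_pos'])
E
```

```text
red [308.1, 259.0] [299, 250, 19, 19, 275] [0.4431 0.287  0.05  ]
yellow [195.2, 235.4] [189, 230, 11, 11, 78] [0.4919 0.5301 0.05  ]
blue [324.2, 293.6] [316, 285, 18, 18, 258] [0.37   0.2521 0.05  ]
turq [365.4, 276.4] [362, 269, 8, 15, 58] [0.4071 0.1648 0.05  ]
turq [198.3, 345.2] [179, 329, 53, 32, 898] [0.2604 0.5152 0.05  ]
[0.49180545 0.20264179 0.13142848] [ 7.05402180e-01  7.08807280e-01  3.87474239e-05 -4.78310706e-05] [ 3.90771964e-01  3.66641051e-01 -8.85440698e-02  1.11557673e+00
  1.18186846e-04  1.95675275e+00]
```

Request:
{"api": "step_arm", "payload": {"targets": "0.46 0 0 -0.12 0 0 0;0.46 0 0 -0.2 0 0 0;0.46 0 0 -0.238 0 0 0;0.46 0 0 -0.238 0 0 0;0.46 0 0 -0.238 0 0 0;-1 0 0 -0.238 0 0 0;-1 0 0 -0.238 0 0 0;-1 0 0 -0.238 0 0 0;-1 0 0 -0.238 0 0 0;-1 0 0 -0.238 0 0 0"}}

```text
clock: 2.4
eef_pos: [0.4947, 0.2036, 0.0156]
tool_rot: [0.706, 0.708, 0.003, 0.001]
ft_force: [-0.7, 0.4, 8.1]
grip_width: 0.0397
grasp_force: 60.5
```

Request:
{"api": "step_arm", "payload": {"targets": "-1 0 0 0.08 0 0 0;-1 0 0 0.16 0 0 0;-1 0 0 0.24 0 0 0;-1 0.02 -0.08 0.29 0 0 0;-1 0.04 -0.16 0.29 0 0 0;-1 0.06 -0.24 0.29 0 0 0;-1 0.084 -0.32 0.29 0 0 0;-1 0.084 -0.401 0.29 0 0 0;-1 0.084 -0.401 0.29 0 0 0;-1 0.084 -0.401 0.29 0 0 0"}}

```text
clock: 3.23
eef_pos: [0.5344, -0.001, 0.1586]
tool_rot: [0.708, 0.706, 0.001, 0.001]
ft_force: [0.2, -0.0, -0.3]
grip_width: 0.0392
grasp_force: 60.7
```

Request:
{"api": "step_arm", "payload": {"targets": "-1 0 0 -0.08 0 0 0;-1 0 0 -0.16 0 0 0;-1 0 0 -0.22 0 0 0;-1 0 0 -0.25 0 0 0;-1 0 0 -0.268 0 0 0;-1 0 0 -0.268 0 0 0;-1 0 0 -0.268 0 0 0"}}

```text
clock: 3.82
eef_pos: [0.5348, 0.0027, 0.0242]
tool_rot: [0.705, 0.709, 0.001, 0.0]
ft_force: [-0.2, -0.7, -1.3]
grip_width: 0.0391
grasp_force: 61.4
```

Request:
{"api": "step_arm", "payload": {"targets": "0.27 0 0 0 0 0 0;0.27 0 0 0 0 0 0;0.27 0 0 0 0 0 0;0.27 0 0 0.08 0 0 0;0.27 0 0 0.16 0 0 0;0.27 0 0 0.24 0 0 0;0.3 0 0 0.268 0 0 0"}}

```text
clock: 4.4
eef_pos: [0.5375, 0.0017, 0.1643]
tool_rot: [0.706, 0.708, 0.004, 0.004]
ft_force: [1.0, 0.1, 1.4]
grip_width: 0.0554
grasp_force: 0.0
```

Request:
{"api": "step_arm", "payload": {"targets": "0.46 -0.06 0.2 0 0 0 0;0.46 -0.16 0.48 0 0 0 0;0.46 -0.18 0.56 0 0 0 0;0.46 -0.18 0.57 0 0 0 0;0.46 -0.18 0.57 0 0 0 0;0.46 -0.18 0.57 0 0 0 0;0.46 -0.18 0.57 0 0 0 0;0.46 -0.18 0.57 0 0 0 0;0.46 -0.18 0.57 0 0 0 0;0.46 -0.18 0.57 0 0 0 0"}}

```text
clock: 5.23
eef_pos: [0.4439, 0.2868, 0.1577]
tool_rot: [0.705, 0.709, 0.0, 0.0]
ft_force: [-1.1, -0.2, -0.1]
grip_width: 0.0626
grasp_force: 0.0
```

```bash
python3 - <<'E'
from h import *
im=bot.camera('top');caps(im);im2=bot.camera('scene');cv2.imwrite('pics/s1.png',im2[:,:,::-1])
o=bot.get_obs();print(o['eef_pos'],o['tool_rot'],o['joint_pos'])
E
```

```text
yellow [441.9, 218.3] [434, 210, 17, 18, 243] [ 5.333e-01 -2.000e-04  5.000e-02]
yellow [195.2, 235.4] [189, 229, 12, 12, 84] [0.4919 0.5301 0.05  ]
turq [198.2, 345.3] [179, 329, 53, 32, 905] [0.2602 0.5154 0.05  ]
[0.44444221 0.28542216 0.15751576] [ 7.06525683e-01  7.07687358e-01 -8.09685813e-05  2.37105143e-04] [ 5.71160603e-01  3.38904091e-01 -5.69063008e-02  1.17504294e+00
 -4.97844501e-04  2.14031409e+00]
```

View pics/s1.png

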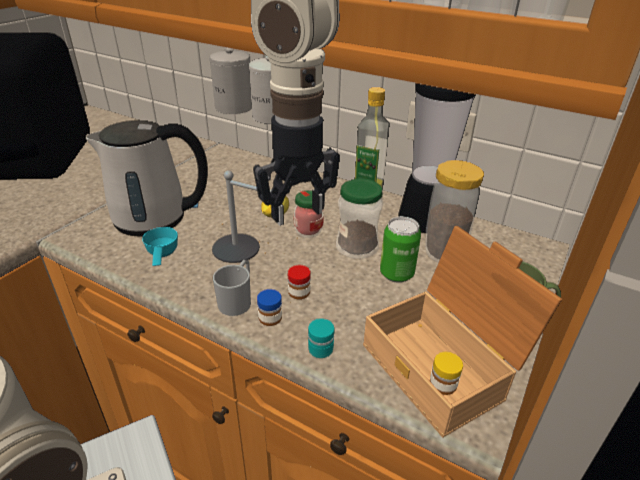

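The yellow jar stands upright in the box (447,372). Red (299,280) and blue (269,305) are unmoved, so I grasp red.

Request:
{"api": "step_arm", "payload": {"targets": "0.46 0 0 -0.08 0 0 0;0.46 0 0 -0.16 0 0 0;0.46 0 0 -0.24 0 0 0;0.46 0 0 -0.282 0 0 0;0.46 0 0 -0.282 0 0 0;-1 0 0 -0.282 0 0 0;-1 0 0 -0.282 0 0 0;-1 0 0 -0.282 0 0 0;-1 0 0 -0.282 0 0 0;-1 0 0 -0.282 0 0 0"}}

```text
clock: 6.17
eef_pos: [0.4453, 0.2874, 0.018]
tool_rot: [0.706, 0.708, 0.002, 0.0]
ft_force: [0.8, -1.0, 1.9]
grip_width: 0.0394
grasp_force: 60.8
```

Request:
{"api": "step_arm", "payload": {"targets": "-1 0 0 0.08 0 0 0;-1 0 0 0.16 0 0 0;-1 0 0 0.24 0 0 0;-1 0.02 -0.08 0.29 0 0 0;-1 0.06 -0.16 0.29 0 0 0;-1 0.1 -0.24 0.29 0 0 0;-1 0.14 -0.32 0.29 0 0 0;-1 0.18 -0.4 0.29 0 0 0;-1 0.18 -0.478 0.29 0 0 0;-1 0.18 -0.478 0.29 0 0 0"}}

```text
clock: 7.0
eef_pos: [0.5353, 0.0428, 0.1621]
tool_rot: [0.708, 0.707, -0.0, 0.002]
ft_force: [0.2, -0.5, -1.3]
grip_width: 0.0392
grasp_force: 60.7
```

Request:
{"api": "step_arm", "payload": {"targets": "-1 0 0 0 0 0 0;-1 0 0 0 0 0 0"}}

```text
clock: 7.17
eef_pos: [0.5342, 0.047, 0.1619]
tool_rot: [0.707, 0.708, 0.0, 0.0]
ft_force: [-0.0, 0.9, -0.2]
grip_width: 0.0392
grasp_force: 60.7
```

Request:
{"api": "step_arm", "payload": {"targets": "-1 0 0 -0.08 0 0 0;-1 0 0 -0.16 0 0 0;-1 0 0 -0.22 0 0 0;-1 0 0 -0.25 0 0 0;-1 0 0 -0.273 0 0 0;-1 0 0 -0.273 0 0 0;-1 0 0 -0.273 0 0 0"}}

```text
clock: 7.75
eef_pos: [0.5335, 0.0495, 0.0245]
tool_rot: [0.705, 0.709, -0.0, -0.0]
ft_force: [0.5, -0.4, 0.3]
grip_width: 0.0397
grasp_force: 63.2
```

Request:
{"api": "step_arm", "payload": {"targets": "0.27 0 0 0 0 0 0;0.27 0 0 0 0 0 0;0.27 0 0 0 0 0 0;0.27 0 0 0.08 0 0 0;0.27 0 0 0.16 0 0 0;0.27 0 0 0.24 0 0 0;0.3 0 0 0.268 0 0 0"}}

```text
clock: 8.33
eef_pos: [0.5373, 0.0481, 0.1657]
tool_rot: [0.706, 0.708, 0.004, 0.003]
ft_force: [1.2, 1.0, 1.5]
grip_width: 0.0555
grasp_force: 0.0
```

Request:
{"api": "step_arm", "payload": {"targets": "0.46 -0.06 0.07 0 0 0 0;0.46 -0.12 0.14 0 0 0 0;0.46 -0.18 0.21 0 0 0 0;0.46 -0.24 0.28 0 0 0 0;0.46 -0.3 0.36 0 0 0 0;0.46 -0.328 0.408 0 0 0 0;0.46 -0.328 0.408 0 0 0 0;0.46 -0.328 0.408 0 0 0 0;0.46 -0.328 0.408 0 0 0 0"}}

```text
clock: 9.08
eef_pos: [0.3699, 0.2524, 0.1594]
tool_rot: [0.705, 0.709, 0.001, 0.0]
ft_force: [0.3, 0.9, -0.2]
grip_width: 0.0626
grasp_force: 0.0
```

```bash
python3 - <<'E'
from h import *
im=bot.camera('top');caps(im);im2=bot.camera('scene')
for c in ('blue','red','yellow'): print(c,blobs(im2,c))
print([proj('scene',(.370,.2522,.05))])
o=bot.get_obs();print(o['eef_pos'],o['tool_rot'])
E
```

```text
red [418.4, 218.6] [409, 210, 20, 18, 281] [0.5322 0.0504 0.05  ]
yellow [441.9, 218.2] [433, 210, 18, 18, 251] [ 5.335e-01 -2.000e-04  5.000e-02]
yellow [195.3, 235.4] [187, 229, 14, 13, 99] [0.4919 0.5299 0.05  ]
turq [374.1, 273.0] [366, 266, 15, 17, 161] [0.4145 0.1463 0.05  ]
turq [198.2, 345.4] [179, 329, 53, 32, 911] [0.26   0.5154 0.05  ]
blue [([268.3, 299.4], [258, 290, 23, 21, 375])]
red [([315.1, 226.0], [310, 219, 13, 13, 82]), ([424.8, 342.7], [412, 331, 27, 25, 559])]
yellow [([266.1, 205.9], [263, 203, 8, 8, 41])]
[(np.float64(267.5973565311498), np.float64(296.81129242695744))]
[0.3706125  0.25123967 0.1591494 ] [7.06224977e-01 7.07987350e-01 3.38623965e-04 2.83576627e-04]
```

Request:
{"api": "step_arm", "payload": {"targets": "0.46 0 0 -0.08 0 0 0;0.46 0 0 -0.16 0 0 0;0.46 0 0 -0.24 0 0 0;0.46 0 0 -0.284 0 0 0;0.46 0 0 -0.284 0 0 0;-1 0 0 -0.284 0 0 0;-1 0 0 -0.284 0 0 0;-1 0 0 -0.284 0 0 0;-1 0 0 -0.284 0 0 0;-1 0 0 -0.284 0 0 0"}}

```text
clock: 10.02
eef_pos: [0.3712, 0.2524, 0.0182]
tool_rot: [0.706, 0.708, 0.002, 0.0]
ft_force: [-0.3, 0.8, -0.3]
grip_width: 0.0393
grasp_force: 60.3
```

Request:
{"api": "step_arm", "payload": {"targets": "-1 0 0 0.08 0 0 0;-1 0 0 0.16 0 0 0;-1 0 0 0.24 0 0 0;-1 0.05 -0.05 0.29 0 0 0;-1 0.11 -0.1 0.29 0 0 0;-1 0.17 -0.15 0.29 0 0 0;-1 0.23 -0.21 0.29 0 0 0;-1 0.29 -0.27 0.29 0 0 0;-1 0.326 -0.31 0.29 0 0 0;-1 0.326 -0.31 0.29 0 0 0"}}

```text
clock: 10.85
eef_pos: [0.5369, 0.0928, 0.1625]
tool_rot: [0.708, 0.706, 0.001, 0.002]
ft_force: [-0.2, 1.6, -0.4]
grip_width: 0.0395
grasp_force: 60.8
```

Request:
{"api": "step_arm", "payload": {"targets": "-1 0 0 0 0 0 0;-1 0 0 0 0 0 0"}}

```text
clock: 11.02
eef_pos: [0.5324, 0.0969, 0.162]
tool_rot: [0.706, 0.708, -0.0, -0.0]
ft_force: [-0.5, 0.8, -0.7]
grip_width: 0.0397
grasp_force: 60.8
```

Request:
{"api": "step_arm", "payload": {"targets": "-1 0 0 -0.08 0 0 0;-1 0 0 -0.16 0 0 0;-1 0 0 -0.22 0 0 0;-1 0 0 -0.25 0 0 0;-1 0 0 -0.273 0 0 0;-1 0 0 -0.273 0 0 0;-1 0 0 -0.273 0 0 0"}}

```text
clock: 11.6
eef_pos: [0.5318, 0.098, 0.0253]
tool_rot: [0.705, 0.709, -0.0, -0.0]
ft_force: [0.3, -0.2, -0.4]
grip_width: 0.0393
grasp_force: 63.0
```

Request:
{"api": "step_arm", "payload": {"targets": "0.27 0 0 0 0 0 0;0.27 0 0 0 0 0 0;0.27 0 0 0 0 0 0;0.27 0 0 0.08 0 0 0;0.27 0 0 0.16 0 0 0;0.27 0 0 0.24 0 0 0;0.3 0 0 0.268 0 0 0"}}

```text
clock: 12.18
eef_pos: [0.5364, 0.0973, 0.1664]
tool_rot: [0.706, 0.708, 0.005, 0.003]
ft_force: [1.1, 0.6, -0.6]
grip_width: 0.0554
grasp_force: 0.0
```

Request:
{"api": "step_arm", "payload": {"targets": "1 -0.06 0.07 0.02 0 0 1;1 -0.12 0.14 0.02 0 0 1;1 -0.18 0.21 0.02 0 0 1;1 -0.24 0.28 0.02 0 0 1;1 -0.3 0.3 0.02 0 0 1;1 -0.3 0.3 0.02 0 0 1;1 -0.3 0.3 0.02 0 0 1;1 -0.3 0.3 0.02 0 0 1"}}

```text
clock: 12.85
eef_pos: [0.3824, 0.2476, 0.1702]
tool_rot: [0.38, 0.925, 0.001, 0.001]
ft_force: [0.3, -0.0, 1.2]
grip_width: 0.0852
grasp_force: 0.0
```

Request:
{"api": "step_arm", "payload": {"targets": "1 0 0 0 0 0 1;1 0 0 0 0 0 1;1 0 0 0 0 0 1;1 0 0 0 0 0 1;1 0 0 0 0 0 1;1 0 0 0 0 0 1;1 0 0 0 0 0 1;1 0 0 0 0 0 1"}}

```text
clock: 13.52
eef_pos: [0.3837, 0.2464, 0.1697]
tool_rot: [-0.001, 1.0, 0.0, 0.0]
ft_force: [0.3, -0.4, 0.3]
grip_width: 0.0856
grasp_force: 0.0
```

Request:
{"api": "step_arm", "payload": {"targets": "1 0 0 0 0 0 0.97;1 0 0 0 0 0 0.97;1 0 0 0 0 0 0.97;1 0 0 0 0 0 0.97;1 0 0 0 0 0 0.97;1 0 0 0 0 0 0.97;1 0 0 0 0 0 0.97;1 0 0 0 0 0 0.97"}}

```text
clock: 14.18
eef_pos: [0.3834, 0.2466, 0.1695]
tool_rot: [-0.371, 0.929, 0.0, 0.0]
ft_force: [-0.1, 0.2, -0.6]
grip_width: 0.0854
grasp_force: 0.0
```

```bash
python3 - <<'E'
from h import *
im=bot.camera('top');caps(im);im2=bot.camera('scene')
o=bot.get_obs();print(o['eef_pos'],o['tool_rot'],o['joint_pos'])
a=cv2.resize(im[270:345,245:345],None,fx=6,fy=6,interpolation=cv2.INTER_CUBIC)
a=cv2.resize(im[265:345,255:325],None,fx=6,fy=6,interpolation=cv2.INTER_CUBIC)
b=cv2.resize(im2[250:330,200:262],None,fx=6,fy=6,interpolation=cv2.INTER_CUBIC)
cv2.imwrite('pics/c3.png',np.hstack([a,b])[:,:,::-1])
E
```

```text
red [418.4, 218.6] [409, 210, 20, 18, 281] [0.5322 0.0504 0.05  ]
yellow [441.8, 218.2] [433, 210, 18, 18, 249] [ 0.5335 -0.      0.05  ]
yellow [195.2, 235.5] [187, 229, 14, 13, 96] [0.4917 0.5301 0.05  ]
blue [395.7, 219.0] [387, 210, 19, 18, 256] [0.5309 0.0992 0.05  ]
turq [198.2, 345.4] [179, 329, 53, 32, 910] [0.26   0.5154 0.05  ]
[0.38324091 0.24661845 0.16943261] [-3.71653056e-01  9.28371683e-01  2.49447587e-05  1.55203353e-04] [ 5.71804236e-01  1.92230724e-01 -2.23027899e-01  1.15522347e+00
 -9.95037877e-06 -1.89773746e-01]
```

View pics/c3.png

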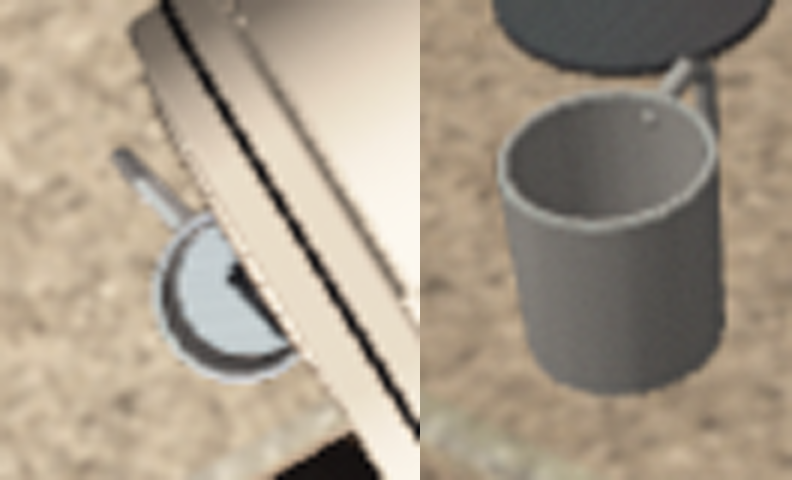

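The cup is unmoved: scene rim centre is about (231.3,276.7) and handle end (244.7,260.8), top handle end (275.3,291.3). All three jars are in the box, in a row.

```bash
python3 - <<'E'
from h import *
for c,h in ((onz('scene',231.3,276.7,.066),onz('scene',244.7,260.8,.058)),(onz('top',295.6,313.3,.066),onz('top',275.3,291.3,.054))):
    d=(h-c)[:2];print(c,h,np.hypot(*d),np.arctan2(d[1],d[0]))
o=bot.get_obs();x,y=o['tool_rot'][:2];print('tool y yaw',np.arctan2(2*y*y-1,2*x*y)%np.pi)
E
```

```text
[0.33049088 0.31040581 0.066     ] [0.37045244 0.35014526 0.058     ] 0.05635733959554374 0.7826113045767188
[0.32898107 0.31141057 0.066     ] [0.37402166 0.35549143 0.054     ] 0.06302202791458245 0.7746297088037396
tool y yaw 2.332374323574054
```

Request:
{"api": "step_arm", "payload": {"targets": "1 -0.05 0.06 0 0 0 0.017;1 -0.108 0.129 0 0 0 0.017;1 -0.108 0.129 0 0 0 0.017;1 -0.108 0.129 -0.08 0 0 0.017;1 -0.108 0.129 -0.16 0 0 0.017;1 -0.108 0.129 -0.23 0 0 0.017;1 -0.108 0.129 -0.289 0 0 0.017;1 -0.108 0.129 -0.289 0 0 0.017;1 -0.108 0.129 -0.289 0 0 0.017"}}

```text
clock: 15.03
eef_pos: [0.328, 0.31, 0.0239]
tool_rot: [-0.379, 0.925, -0.001, -0.002]
ft_force: [0.6, 0.5, 0.3]
grip_width: 0.0852
grasp_force: 0.0
```

Request:
{"api": "step_arm", "payload": {"targets": "-1 0 0 0 0 0 0;-1 0 0 0 0 0 0;-1 0 0 0 0 0 0;-1 0 0 0 0 0 0;-1 0 0 0 0 0 0;-1 0 0 0 0 0 0"}}

```text
clock: 15.53
eef_pos: [0.3307, 0.3128, 0.0273]
tool_rot: [-0.379, 0.925, 0.001, 0.003]
ft_force: [-1.8, 0.3, 5.8]
grip_width: 0.059
grasp_force: 64.4
```

Request:
{"api": "step_arm", "payload": {"targets": "-1 0 0 0.08 0 0 0;-1 0 0 0.16 0 0 0;-1 0 0 0.22 0 0 -0.05;-1 0.06 -0.03 0.254 0 0 -0.15;-1 0.12 -0.04 0.254 0 0 -0.243;-1 0.18 -0.04 0.254 0 0 -0.243;-1 0.239 -0.038 0.254 0 0 -0.243;-1 0.239 -0.038 0.254 0 0 -0.243;-1 0.239 -0.038 0.254 0 0 -0.243;-1 0.239 -0.038 0.254 0 0 -0.243"}}

```text
clock: 16.37
eef_pos: [0.4481, 0.2919, 0.1522]
tool_rot: [-0.289, 0.957, 0.0, -0.0]
ft_force: [-0.7, -0.2, -0.7]
grip_width: 0.0593
grasp_force: 65.8
```

```bash
python3 - <<'E'
from h import *
im=bot.camera('top');im2=bot.camera('scene')
o=bot.get_obs();print(o['eef_pos'],o['tool_rot']);x,y=o['tool_rot'][:2];print('tool y yaw',np.arctan2(2*y*y-1,2*x*y)%np.pi)
a=cv2.resize(im[220:310,195:325],None,fx=4,fy=4,interpolation=cv2.INTER_CUBIC)
b=cv2.resize(im2[150:290,215:340],None,fx=4,fy=4,interpolation=cv2.INTER_CUBIC)
c=np.zeros((560,520+500,3),np.uint8);c[:360,:520]=a;c[:,520:]=b
c=cv2.resize(c,None,fx=.78,fy=.78,interpolation=cv2.INTER_AREA);print(c.shape)
cv2.imwrite('pics/c4.png',c[:,:,::-1])
E
```

```text
[0.44742854 0.29212561 0.15208201] [-2.89965766e-01  9.57036979e-01 -3.18218576e-06 -2.74933845e-04]
tool y yaw 2.159178524753389
(437, 796, 3)
```

View pics/c4.png

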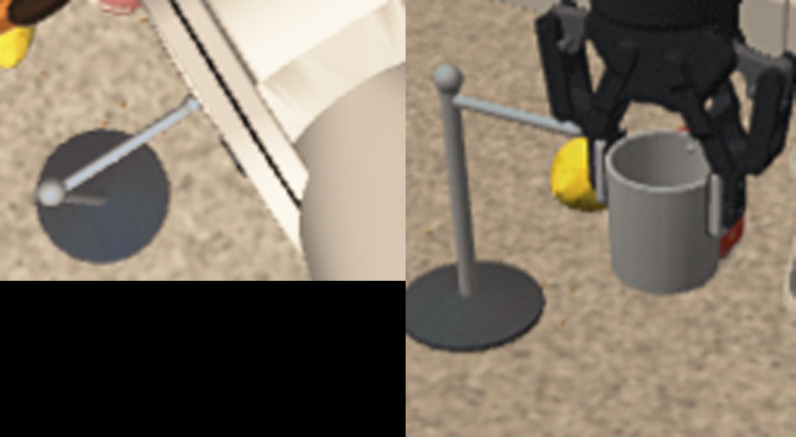

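```bash
python3 - <<'E'
from h import *
print('rim',onz('scene',295.9,200.6,.191)); print('tip px now vs', proj('scene',(.4473,.3794,.165)),proj('top',(.4475,.292,.191)))
u=np.array([np.cos(2.157),np.sin(2.157)]);v=np.array([np.sin(2.157),-np.cos(2.157)])
cup=np.array([.4476,.292]);loop=cup+.046*v
for t in ((.4473,.3794),(.4465,.381)):
    d=np.array(t)-loop;print('along',d@u,'lateral',d@v)
E
```

```text
rim [0.44582829 0.29426918 0.191     ]
tip px now vs (np.float64(274.6884707406076), np.float64(191.1429634187221)) (np.float64(303.65415702799976), np.float64(251.60856831689674))
along 0.07297425233646718 lateral 0.002099984365211855
along 0.07474968923882976 lateral 0.0023186709119610077
```

Request:
{"api": "step_arm", "payload": {"targets": "-1 0.003 0.002 0 0 0 0;-1 -0.03 0.052 0 0 0 0;-1 -0.047 0.077 0 0 0 0;-1 -0.058 0.094 0 0 0 0;-1 -0.069 0.11 0 0 0 0;-1 -0.08 0.127 0 0 0 0;-1 -0.091 0.144 0 0 0 0;-1 -0.091 0.144 0 0 0 0"}}

```text
clock: 17.13
eef_pos: [0.4021, 0.3657, 0.1519]
tool_rot: [-0.291, 0.957, 0.0, 0.0]
ft_force: [0.5, 0.8, -1.6]
grip_width: 0.0592
grasp_force: 65.8
```

```bash
python3 - <<'E'
from h import *
im=bot.camera('top');im2=bot.camera('scene')
o=bot.get_obs();print(o['eef_pos'],o['ft_force'])
a=cv2.resize(im[220:310,195:325],None,fx=4,fy=4,interpolation=cv2.INTER_CUBIC)
b=cv2.resize(im2[150:290,215:340],None,fx=4,fy=4,interpolation=cv2.INTER_CUBIC)
c=np.zeros((560,520+500,3),np.uint8);c[:360,:520]=a;c[:,520:]=b
c=cv2.resize(c,None,fx=.78,fy=.78,interpolation=cv2.INTER_AREA)
cv2.imwrite('pics/c5.png',c[:,:,::-1])
E
```

```text
[0.40290623 0.36435751 0.15175365] [-0.77161067  0.26449529 -1.47780112]
```

View pics/c5.png

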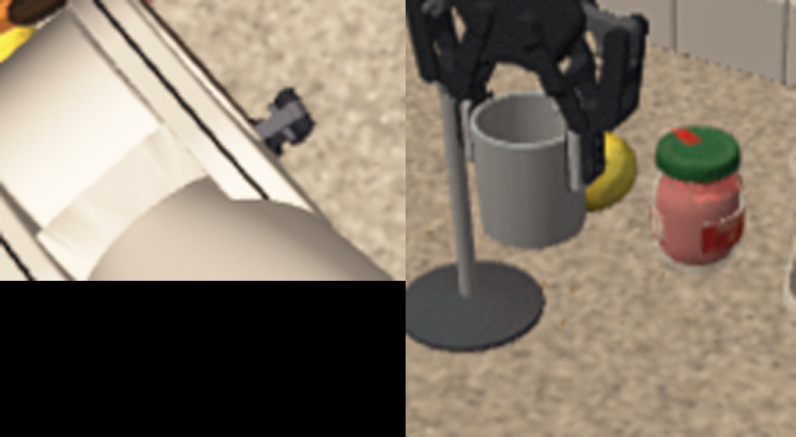

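No contact force; the cup is beside the arm, with the tip hidden behind it. Going further along the arm, then lowering.

Request:
{"api": "step_arm", "payload": {"targets": "-1 -0.012 0.018 0 0 0 0;-1 -0.024 0.037 0 0 0 0;-1 -0.036 0.055 0 0 0 0;-1 -0.036 0.055 0 0 0 0;-1 -0.036 0.055 -0.014 0 0 0;-1 -0.036 0.055 -0.028 0 0 0;-1 -0.036 0.055 -0.028 0 0 0;-1 -0.036 0.055 -0.028 0 0 0"}}

```text
clock: 17.9
eef_pos: [0.3846, 0.3908, 0.1367]
tool_rot: [-0.289, 0.957, -0.001, -0.001]
ft_force: [-0.4, 0.3, -2.4]
grip_width: 0.0593
grasp_force: 65.8
```

Request:
{"api": "step_arm", "payload": {"targets": "-1 0 0 -0.008 0 0 0;-1 0 0 -0.008 0 0 0;-1 0 0 -0.008 0 0 0"}}

```text
clock: 18.15
eef_pos: [0.3854, 0.3917, 0.1341]
tool_rot: [-0.289, 0.957, 0.0, 0.0]
ft_force: [0.2, 0.3, 0.2]
grip_width: 0.0593
grasp_force: 66.0
```

Request:
{"api": "step_arm", "payload": {"targets": "-1 0 0 -0.004 0 0 0;-1 0 0 -0.008 0 0 0;-1 0 0 -0.008 0 0 0"}}

```text
clock: 18.4
eef_pos: [0.3856, 0.3919, 0.1316]
tool_rot: [-0.289, 0.957, 0.0, 0.001]
ft_force: [-2.4, -3.1, 9.1]
grip_width: 0.0589
grasp_force: 66.3
```

Request:
{"api": "step_arm", "payload": {"targets": "-1 0 0 0.005 0 0 0;1 0 0 0.005 0 0 0;1 0 0 0.005 0 0 0;1 0 0 0.005 0 0 0;1 0 0 0.005 0 0 0;1 0 0 0.005 0 0 0;1 0 0 0.005 0 0 0;1 0 0 0.005 0 0 0"}}

```text
clock: 19.07
eef_pos: [0.3849, 0.3917, 0.1321]
tool_rot: [-0.29, 0.957, -0.0, -0.0]
ft_force: [0.4, -0.1, 0.3]
grip_width: 0.0858
grasp_force: 0.0
```

Request:
{"api": "step_arm", "payload": {"targets": "1 0 0 0 0 0 0;1 0 0 0 0 0 0;1 0 0 0 0 0 0;1 0 0 0 0 0 0;1 0 0 0 0 0 0;1 0 0 0 0 0 0;1 0 0 0 0 0 0;1 0 0 0 0 0 0;1 0 0 0 0 0 0;1 0 0 0 0 0 0"}}

```text
clock: 19.9
eef_pos: [0.385, 0.3917, 0.1323]
tool_rot: [-0.29, 0.957, 0.0, 0.0]
ft_force: [0.2, 0.5, 0.2]
grip_width: 0.0854
grasp_force: 0.0
```

```bash
python3 - <<'E'
from h import *
im2=bot.camera('scene')
o=bot.get_obs();print(o['eef_pos'],o['ft_force'],o['joint_pos'])
b=cv2.resize(im2[150:290,185:340],None,fx=4,fy=4,interpolation=cv2.INTER_CUBIC)
cv2.imwrite('pics/c6.png',b[:,:,::-1])
E
```

```text
[0.38501697 0.39172969 0.13231656] [ 1.09483712 -0.09600185 -0.61955917] [ 7.94025459e-01  3.97971382e-01 -3.85543653e-02  1.13425533e+00
  2.64101321e-05  2.06361491e-01]
```

View pics/c6.png

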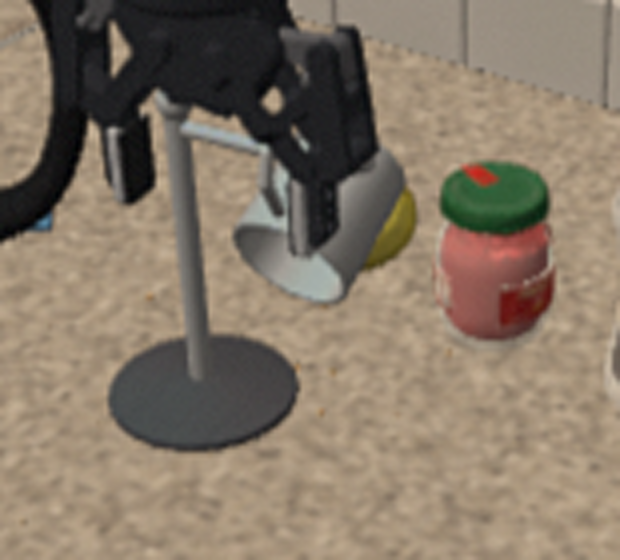

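The cup hangs by its handle on the middle of the arm, fingers clear of it. Rising straight up, then heading towards the box and turning.

Request:
{"api": "step_arm", "payload": {"targets": "1 0 0 0.06 0 0 0;1 0 0 0.14 0 0 0;1 -0.03 -0.03 0.2 0 0 0;0 -0.05 -0.08 0.24 0 0 0;-1 -0.04 -0.16 0.24 0 0 -0.2;-1 -0.02 -0.24 0.24 0 0 -0.4;-1 0 -0.32 0.24 0 0 -0.6;-1 0.02 -0.38 0.24 0 0 -0.75;-1 0.02 -0.38 0.24 0 0 -0.75;-1 0.02 -0.38 0.24 0 0 -0.75"}}

```text
clock: 20.78
eef_pos: [0.3955, 0.2001, 0.2527]
tool_rot: [0.003, 1.0, 0.0, 0.0]
ft_force: [0.7, 0.8, 0.2]
grip_width: 0.0009
grasp_force: 0.0
```

```bash
python3 - <<'E'
from h import *
im=bot.camera('top');im2=bot.camera('scene');caps(im)
o=bot.get_obs();print(o['eef_pos'],o['tool_rot'],o['joint_pos'])
cv2.imwrite('pics/s7.png',im2[:,:,::-1])
E
```

```text
yellow [441.9, 218.1] [434, 210, 17, 18, 231] [ 5.337e-01 -2.000e-04  5.000e-02]
yellow [195.2, 235.4] [189, 230, 11, 11, 77] [0.4919 0.5301 0.05  ]
turq [198.3, 345.2] [179, 329, 53, 32, 898] [0.2604 0.5152 0.05  ]
[0.39511222 0.20177276 0.25247879] [-3.01127418e-04  9.99999912e-01  2.46509081e-04  1.57712317e-04] [ 4.71946323e-01  1.19582351e-01 -8.86790276e-02  1.36202996e+00
  2.95877450e-04  4.71344143e-01]
```

View pics/s7.png

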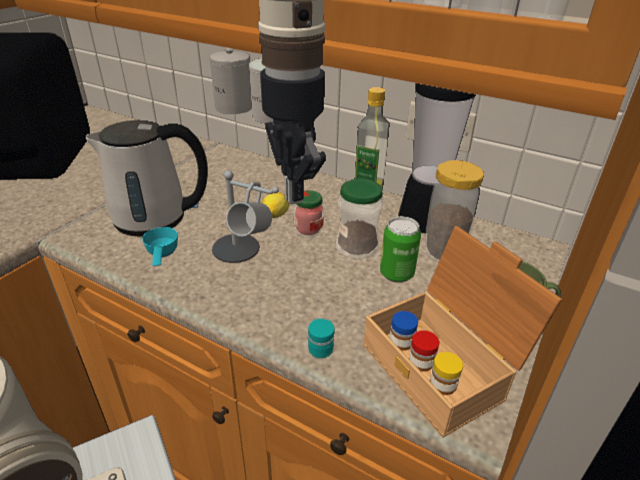

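The cup hangs well, all three jars stand in the box (blue 404,330; red 424,349; yellow 447,372), and the other things are undisturbed. No olive pot is to be seen. Next: check the tab and mug clearance.

```bash
python3 - <<'E'
from h import *
for p in ((429,151),(442,151),(456,151)): print('tab',onz('top',*p,.195))
print('tab pred scene',proj('scene',(.633,.034,.195)),proj('top',(.633,.034,.195)))
o,d=ray('scene',530,266)
for x in (.66,.69,.72,.75): print('mug ray',o+d*(x-o[0])/d[0])
for z in (.08,.1,.12): print('mug ctr',onz('top',421,132,z),'left/right/near',onz('top',401,132,z)[1],onz('top',442,132,z)[1],onz('top',421,153,z)[0])
E
```

```text
tab [0.63886748 0.05828099 0.195     ]
tab [0.63905125 0.03384596 0.195     ]
tab [0.63924913 0.00753553 0.195     ]
tab pred scene (np.float64(502.2370163081083), np.float64(251.0554767838657)) (np.float64(441.9817895287111), np.float64(154.13606159393572))
mug ray [0.66       0.00411698 0.1793881 ]
mug ray [0.69       0.02252656 0.15527886]
mug ray [0.72       0.04093615 0.13116962]
mug ray [0.75       0.05934574 0.10706038]
mug ctr [0.71445568 0.04826566 0.08      ] left/right/near 0.0909222841430761 0.003487136597877083 0.6684748927445998
mug ctr [0.70769958 0.05252653 0.1       ] left/right/near 0.09433342438962691 0.008640008855248127 0.6626347443230671
mug ctr [0.70094348 0.0567874  0.12      ] left/right/near 0.09774456463617778 0.013792881112619143 0.6567945959015347
```

Request:
{"api": "step_arm", "payload": {"targets": "-1 0.06 -0.05 0.06 0 -0.15 0;-1 0.12 -0.1 0.08 0 -0.3 0;-1 0.17 -0.15 0.08 0 -0.45 0;-1 0.2 -0.2 0.08 0 -0.6 0;-1 0.2 -0.26 0.08 0 -0.75 0;-1 0.2 -0.32 0.06 0 -0.889 0;-1 0.2 -0.334 0.04 0 -0.889 0;-1 0.2 -0.334 0.04 0 -0.889 0;-1 0.2 -0.334 0.04 0 -0.889 0"}}

```text
clock: 21.63
eef_pos: [0.4949, 0.0353, 0.2725]
tool_rot: [-0.0, 0.94, 0.0, 0.342]
ft_force: [1.9, 0.2, 1.3]
grip_width: -0.0
grasp_force: 0.0
```

Request:
{"api": "step_arm", "payload": {"targets": "-1 0.08 0 0 0 0 0;-1 0.16 0 -0.01 0 0 0;-1 0.24 0 -0.03 0 0 0;-1 0.32 0 -0.045 0 0 0;-1 0.38 0 -0.045 0 0 0;-1 0.38 0 -0.045 0 0 0;-1 0.38 0 -0.045 0 0 0"}}

```text
clock: 22.22
eef_pos: [0.6887, 0.0371, 0.2509]
tool_rot: [-0.001, 0.939, 0.001, 0.343]
ft_force: [-0.2, -0.1, -0.1]
grip_width: -0.0002
grasp_force: 0.0
```

Request:
{"api": "step_arm", "payload": {"targets": "-1 0 0 -0.05 0 0 0;-1 0 0 -0.1 0 0 0;-1 0 0 -0.124 0 0 0;-1 0 0 -0.124 0 0 0;-1 0 0 -0.124 0 0 0"}}

```text
clock: 22.63
eef_pos: [0.6851, 0.0359, 0.1884]
tool_rot: [-0.0, 0.94, 0.001, 0.342]
ft_force: [-1.0, -0.0, -0.1]
grip_width: 0.0
grasp_force: 0.0
```

```bash
python3 - <<'E'
from h import *
im2=bot.camera('scene')
o=bot.get_obs();print(o['eef_pos'],o['ft_force'],o['joint_pos'])
b=cv2.resize(im2[180:400,360:600],None,fx=2.5,fy=2.5,interpolation=cv2.INTER_CUBIC)
cv2.imwrite('pics/c8.png',b[:,:,::-1])
E
```

```text
[0.68608827 0.0357675  0.19008148] [ 0.11243416 -0.81142199  0.4626235 ] [ 0.07219945  0.2136733  -0.41372559  0.24335299 -0.0455441   0.05550058]
```

View pics/c8.png

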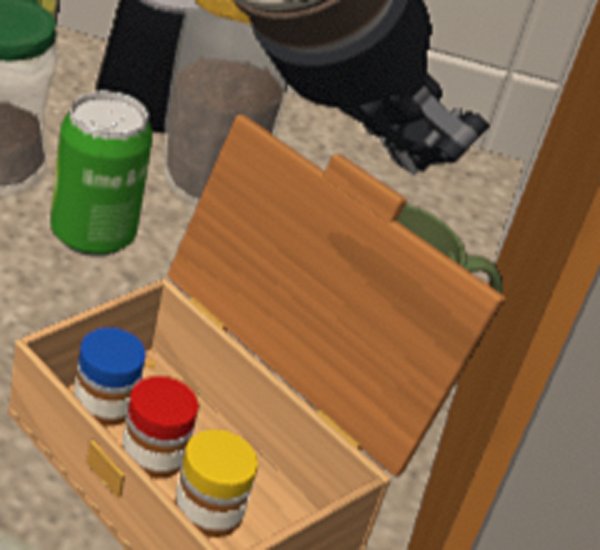

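The finger is behind and above the tab (finger end ≈ 425,160; tab ≈ 365,180 in the crop), with nothing touching. Lowering slightly, pulling the lid past upright and then lifting off.

Request:
{"api": "step_arm", "payload": {"targets": "-1 0 0 -0.016 0 0 0;-1 -0.02 0 -0.016 0 0 0;-1 -0.04 0 -0.016 0 0 0;-1 -0.06 0 -0.016 0 0 0;-1 -0.08 0 -0.016 0 0 0;-1 -0.1 0 -0.016 0 0 0;-1 -0.115 0 -0.016 0 0 0;-1 -0.13 0 -0.016 0 0 0;-1 -0.146 0 -0.016 0 0 0;-1 -0.146 0 -0.016 0 0 0"}}

```text
clock: 23.52
eef_pos: [0.6091, 0.0346, 0.1783]
tool_rot: [0.001, 0.94, 0.0, 0.34]
ft_force: [-0.3, -0.6, 0.0]
grip_width: -0.0001
grasp_force: 0.0
```

Request:
{"api": "step_arm", "payload": {"targets": "-1 0 0 0.08 0 0 0;-1 0 0 0.16 0 0 0;-1 -0.06 0 0.16 0 0 0;-1 -0.14 0 0.16 0 0 0;-1 -0.22 0 0.16 0 0 0;-1 -0.3 0 0.16 0 0 0;-1 -0.3 0 0.16 0 0 0"}}

```text
clock: 24.1
eef_pos: [0.4546, 0.0343, 0.2564]
tool_rot: [0.0, 0.941, 0.0, 0.339]
ft_force: [-0.5, 0.2, -0.3]
grip_width: -0.0
grasp_force: 0.0
```

```bash
python3 - <<'E'
from h import *
im2=bot.camera('scene')
o=bot.get_obs();print(o['eef_pos'],o['ft_force'])
b=cv2.resize(im2[180:440,340:600],None,fx=2,fy=2,interpolation=cv2.INTER_CUBIC)
cv2.imwrite('pics/c9.png',b[:,:,::-1])
E
```

```text
[0.4581518  0.03458612 0.2584294 ] [0.23452659 0.04893879 0.68130572]
```

View pics/c9.png

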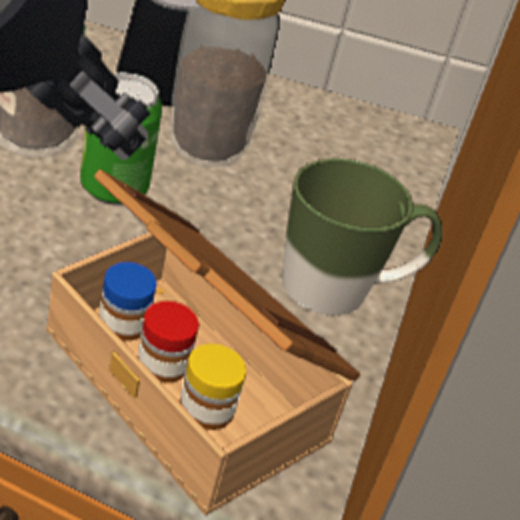

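The lid is past upright and falling by itself, with the arm above and clear of it. I wait and retreat further.

Request:
{"api": "step_arm", "payload": {"targets": "-1 -0.04 0.06 0.04 0 0 0;-1 -0.08 0.14 0.06 0 0 0;-1 -0.1 0.22 0.06 0 0 0;-1 -0.12 0.3 0.06 0 0 0;-1 -0.12 0.3 0.06 0 0 0;-1 -0.12 0.3 0.06 0 0 0;-1 -0.12 0.3 0.06 0 0 0;-1 -0.12 0.3 0.06 0 0 0;-1 -0.12 0.3 0.06 0 0 0;-1 -0.12 0.3 0.06 0 0 0"}}

```text
clock: 24.98
eef_pos: [0.4027, 0.1827, 0.2896]
tool_rot: [0.003, 0.94, -0.001, 0.342]
ft_force: [0.1, 0.2, 0.3]
grip_width: 0.0004
grasp_force: 0.0
```

Request:
{"api": "step_arm", "payload": {"targets": "-1 0 0 0 0 0 0;-1 0 0 0 0 0 0;-1 0 0 0 0 0 0;-1 0 0 0 0 0 0;-1 0 0 0 0 0 0;-1 0 0 0 0 0 0;-1 0 0 0 0 0 0;-1 0 0 0 0 0 0;-1 0 0 0 0 0 0;-1 0 0 0 0 0 0"}}

```text
clock: 25.82
eef_pos: [0.402, 0.1848, 0.2898]
tool_rot: [0.001, 0.94, 0.0, 0.342]
ft_force: [-0.4, 0.2, 0.4]
grip_width: -0.0001
grasp_force: 0.0
```

Request:
{"api": "step_arm", "payload": {"targets": "-1 0 0 0 0 0 0;-1 0 0 0 0 0 0;-1 0 0 0 0 0 0;-1 0 0 0 0 0 0;-1 0 0 0 0 0 0;-1 0 0 0 0 0 0;-1 0 0 0 0 0 0;-1 0 0 0 0 0 0;-1 0 0 0 0 0 0;-1 0 0 0 0 0 0"}}

```text
clock: 26.65
eef_pos: [0.402, 0.1847, 0.2898]
tool_rot: [0.001, 0.94, 0.0, 0.342]
ft_force: [0.1, 0.5, 0.3]
grip_width: 0.0001
grasp_force: 0.0
```

```bash
python3 - <<'E'
from h import *
cv2.imwrite('pics/s10.png',bot.camera('scene')[:,:,::-1])
E
```

```text
(no output)
```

View pics/s10.png

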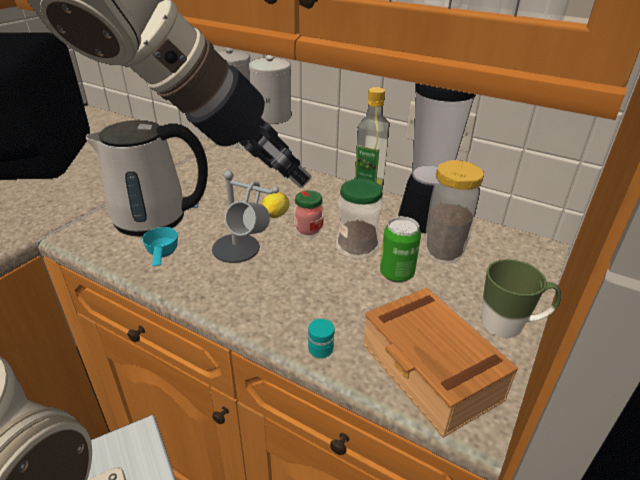

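The box is shut (440,355), the cup hangs on the stand (245,217), the other things are undisturbed and the robot is clear.

```bash
python3 -c "
from workcell import bot
print(bot.job_done())"
```

```text
the job is handed in; nothing more can be done
None
```

The red, yellow and blue jars are upright in the closed box, the steel cup hangs by its handle on the stand, no olive pot was visible in either camera view, and the job is handed in.

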